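Shim the rocking disc sander

ROBOT

A 6-joint arm with a two-finger parallel gripper is mounted at the origin on the work surface. World frame = base frame: x ahead of the robot, y to its left, z up, the work surface at z = 0. Lengths are in m, angles in rad, forces in N, time in s.
With the tool pointing down it reaches from about 0.375 to 0.975 m from the base axis. Payload 3.8 kg.
Tool frame: the origin (TCP) lies on the centre line of the jaws, within the pads' length; the fingertips stand 8 mm ahead of it and the grasp point (between the pads) lies 11 mm behind it; z points along the fingers, y is the direction in which the jaws open and shut (so a half turn about z gives the same grasp; the last joint's range is limited). The gripper opens to 85 mm and grips with 20 to 120 N. Pads are 22 mm wide; open, the fingers measure 114 mm over their backs; the gripper's body (76 mm by 85 mm) begins 54 mm behind the grasp point. The pads swing forward as they close: fully open they stand 13 mm farther back than shut.
Start: joints at [-1.224, 0.264, 1.604, -0, 1.274, -0.037], TCP at [0.253, -0.626, 0.239] pointing down, gripper open.
Joint ranges: [-2.63, 2.63], [-0.94, 2.18], [0.31, 2.57], [-1.31, 4.45], [0, 2.66], [-2.55, 2.55]. Speed limits (rad/s): [2.57, 2.57, 3.14, 3.14, 3.14, 3.14].

INTERFACE

Orientations are given as a rotation vector (axis times angle).
In Python, from workcell import bot gives the robot as it stands.
- The arm moves only by the tool arm_command, never from a script. Its arguments are lists of equal length, an entry for each row: "slide": the shift along the tool's x, y, z in m, a list of three; "angular": the turn, a rotation vector about the tool's x, y, z in degrees, a list of three; "hand": the finger opening in m, from 0 to 0.0854. A call has exactly 8 rows; each row shifts and turns the pose as measured when the row begins, along the tool's axes as they then stand; what a row does not reach is not made up. A row lasts 1/10 s, in which the tool goes at most 50 mm and 8.59 degrees, less where a joint would pass 70% of its speed; a pose out of reach is approached as far as the arm can. A call is refused whole if a number of a shift passes 0.05 or a number of a turn 8.59, either way. A call with a gripper value outside its range is refused whole. The fingers move at their own pace and stop on an object; "squeeze" is the grip in N (left out, the last holds). Time passes only in rows, so rows that do not move let the fingers close, or fill a call up. It gives the time, the measured TCP pose, the force and the opening at its end, in the units of the state.
- bot.read_state(): the state, without advancing time (a new reading comes with each control period).
- bot.read_camera(name): name is "side" or "top"; returns the picture (480x640x3 uint8, red, green, blue); there is no depth.
- bot.get_calibration(name): a dict with "fx", "fy", "cx", "cy" (pixels), "k1" (the pictures are not rectified: a ray, as slopes to the right and down, at radius r is drawn at 1 + k1 r^2 times it, then the intrinsics apply), "R" (3x3) and "t" (3): a world point X has camera coordinates R X + t. Camera axes: x right, y down, z forward; pixel columns grow to the right and rows downward; lengths in m; the calibration is good to about 2 mm. A picture is of the moment at which its call begins. get_calibration takes no time and is no camera call.
- bot.finish_job(): hands the job in, once; it reports no verdict.
The state is a dict: "time": time; "q": joint angles; "joint_vel": joint speeds; "joint_torque": joint torques, N m; "tool_pos": TCP position; "tcp_rot": TCP orientation; "wrist_force": force on the tool from outside, world axes, zero at the start; "torque": the same for the moment, N m; "width": opening from 0.0 (shut) to 1.0 (fully open).
Only numpy, scipy, OpenCV 4.12 (cv2) and the standard library are available. Lean on these libraries where they do the work, as an engineer would, in place of code of your own. Each camera call takes 0.05 s, during which the arm holds its last target.

TASK

The bench sander rocks because the foot under its green-padded corner hangs clear of the bench. With the fingertips, gently push the orange wedge along the bench, thin end first, under the middle of that foot until it is snug and the sander no longer rocks; then press down on the green pad to check that the corner does not give, and let go. Do not pinch or lift the wedge, do not shove, tip or jack up the sander, and leave the other things on the bench alone.

Things in the scene. Friction and masses are not known exactly. Their poses are not given: they have to be found in the camera images.
- sander: White/grey disc sander, ~3.4 kg, loose on four round feet (30 mm dia.) at x = +-80, y = +-120 mm; the one at (+80, +120) is short. Origin: bench level, centre of base; z up. Base plate 200 x 200 mm with an ear over each foot, 26 to 40 mm above the bench. Motor and guard up to 202 mm high, nothing on the plate beyond y = +65. Unwedged, 2 to 3 N on the green pad rocks it onto the short foot.
- foot: The short foot: black rubber disc, 30 mm diameter, 10 mm thick, flat below, on a stiff steel stem under the green-padded corner. Origin: centre of its underside, hanging 7 to 11 mm above the bench (differs each time). It stands on the sander's +y side, so the wedge comes in along the sander's -y direction.
- corner: The ear of the base plate over the short foot (44 x 50 mm), with a round green pad, 34 mm diameter, 6 mm high, on top. Origin: centre of the pad's top face, 46 mm above the bench, straight above the short foot. Rigid with the sander.
- shim: Orange plastic wedge 120 x 45 mm, 70 g, loose, flat on the bench. Origin: centre of underside; x points to the thin end (3 mm thick at x = +60, towards the short foot), rising evenly to 23 mm at the upright flat butt, x = -60; y across, z up. Friction is high (0.5 to 1): it stays where left, and the push climbs from under 1.5 N to several N within a few mm once it jams under the foot.
- glue: Bystander: yellow glue bottle, 56 mm diameter, 160 mm high; origin at its base.
- jar: Bystander: glass jar with steel lid, 66 mm diameter, 85 mm high; origin at its base.
- corkblock: Bystander: cork sanding block 100 x 60 x 35 mm; origin: centre of its underside.
- hammer: Bystander: hammer lying on the bench, its handle towards its -x.
- driver: Bystander: screwdriver lying on the bench, its handle towards its -x.
- offcut: Bystander: dark wood offcut 140 x 45 x 22 mm; origin: centre of its underside.
- tape: Bystander: grey tape measure 70 x 40 x 60 mm; origin: centre of its underside.
Mind the look-alikes: they are no part of the job. There is more than one size of the shim; the one meant has the size given above.

How it is judged:
By the outcome, as a careful person would: the job done as asked, in the order asked, and still so for the second after the job is handed in, with the robot touching nothing.
It also fails if it takes over 56 s, if anything falls off the work surface, if the arm or the gripper's body presses on something with over 40 N, if the wrist force passes 120 N, or if a joint passes its speed limit or range.

## Working session

There is one attempt and no reset: what is moved stays moved. The work goes in short steps, Python scripts to look and compute and a tool call to move; the robot and the scene stay as the last step left them, time stands still between calls to the robot, and variables do not carry over. Pictures are saved under pics/ and viewed, and the job is handed in when it is done.

Besides the shell and the picture viewer there is one more tool, called after "Call:" by a JSON object that holds its "op" and its "data". arm_command: Moves the arm, as the interface text tells. Its arguments: {"type":"object","properties":{"slide":{"type":"array","items":{"type":"array","items":{"type":"number"}}},"angular":{"type":"array","items":{"type":"array","items":{"type":"number"}}},"hand":{"type":"array","items":{"type":"number"}},"squeeze":{"type":"number"}},"required":["slide","angular","hand"]}

```bash
mkdir -p pics; ls; python3 - <<'E'
from workcell import bot
import cv2
for n in("top","side"):
    im=bot.read_camera(n); cv2.imwrite(f"pics/{n}0.png",im[:,:,::-1]); print(n,bot.get_calibration(n))
print(bot.read_state())
E
```

```text
pics
top {'fx': 457.3506591159525, 'fy': 457.3506591159525, 'cx': 312.21779356845565, 'cy': 235.5524843496409, 'k1': 0.011624986478810946, 'R': array([[ 9.94382489e-05, -9.99937988e-01, -1.11359649e-02],
       [-9.95518189e-01,  9.54144121e-04, -9.45654506e-02],
       [ 9.45702118e-02,  1.10954590e-02, -9.95456361e-01]]), 't': array([0.04115591, 0.56067228, 1.1567509 ])}
side {'fx': 584.4032460042031, 'fy': 584.4032460042031, 'cx': 319.30574545830643, 'cy': 237.3057329035954, 'k1': -0.17272730558873675, 'R': array([[-0.84141036,  0.5402028 , -0.01447523],
       [ 0.36976207,  0.5559876 , -0.74441508],
       [-0.39408706, -0.63171095, -0.66756023]]), 't': array([ 0.46663658, -0.17128597,  1.74506916])}
{'time': 0.1, 'q': array([-1.22389111e+00,  2.64711193e-01,  1.60526729e+00, -4.13375704e-06,
        1.27371548e+00, -3.69014303e-02]), 'joint_vel': array([-0.00044299, -0.00110709, -0.0043372 ,  0.00014736, -0.00126847,
       -0.0002674 ]), 'joint_torque': array([-9.65773484e-05, -5.16706359e+01, -3.68590808e+01, -2.06977143e-05,
        6.27947520e-03, -3.59471002e-06]), 'tool_pos': array([ 0.25252606, -0.62526807,  0.23804791]), 'tcp_rot': array([-3.08188461e+00, -5.98794514e-01,  5.15365036e-04]), 'wrist_force': array([ 0.65584762, -0.08878336,  0.72153626]), 'torque': array([ 0.00160003,  0.02719922, -0.00345997]), 'width': 0.9962233301620974}
```

View pics/top0.png

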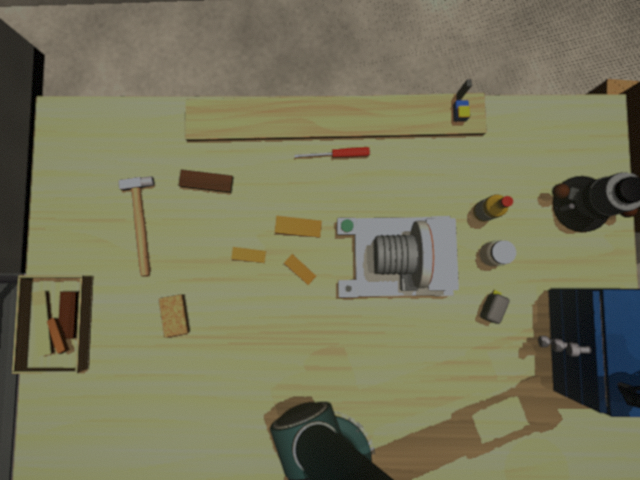

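View pics/side0.png

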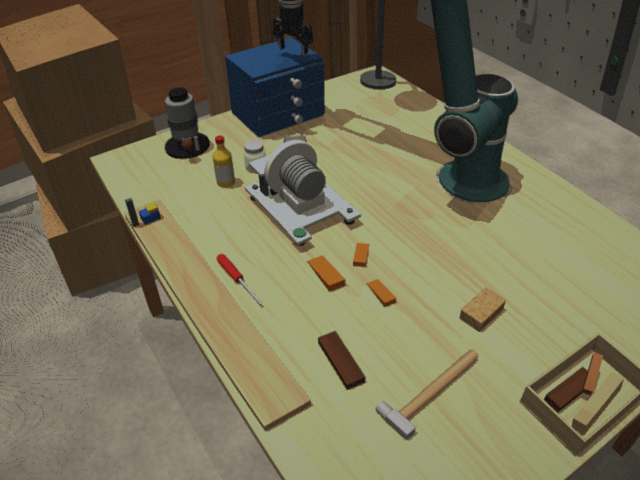

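Three orange wedges are visible in the top view, at (298,227), (249,255) and (300,269). The first looks largest and nearest the green pad, which is at (347,226). I'll measure all three and enlarge the area.

```bash
cat > h.py <<'E'
import numpy as np, cv2
from workcell import bot
from scipy.optimize import brentq
C={n:bot.get_calibration(n) for n in("top","side")}
def KD(n):
    c=C[n]; return np.array([[c['fx'],0,c['cx']],[0,c['fy'],c['cy']],[0,0,1.]]),np.array([c['k1'],0,0,0,0])
def proj(n,X):
    K,D=KD(n);c=C[n]
    return cv2.projectPoints(np.atleast_2d(np.array(X,float)),cv2.Rodrigues(c['R'])[0],c['t'],K,D)[0][:,0]
def ray(n,uv):
    K,D=KD(n);c=C[n]
    p=cv2.undistortPoints(np.array(uv,float).reshape(-1,1,2),K,D)[:,0]
    d=np.c_[p,np.ones(len(p))]@c['R']; o=-c['R'].T@c['t']; return o,d
def onz(n,uv,z):
    o,d=ray(n,uv); return o+d*((z-o[2])/d[:,2])[:,None]
def tri(ua,ub):
    o1,d1=ray("top",ua);o2,d2=ray("side",ub);out=[]
    for a,b in zip(d1,d2):
        s=np.linalg.lstsq(np.c_[a,-b],o2-o1,rcond=None)[0]; p,q=o1+a*s[0],o2+b*s[1]; out.append(np.r_[(p+q)/2,np.linalg.norm(p-q)])
    return np.array(out)
E
python3 - <<'E'
from h import *
for n in("top","side"):
    im=cv2.imread(f"pics/{n}0.png"); hsv=cv2.cvtColor(im,cv2.COLOR_BGR2HSV)
    m=cv2.inRange(hsv,(8,170,90),(19,255,255)); 
    for nm,mm,z in(("orange",m,.01),("green",cv2.inRange(hsv,(45,70,40),(85,255,255)),.046)):
        for c in cv2.findContours(mm,cv2.RETR_EXTERNAL,cv2.CHAIN_APPROX_NONE)[0]:
            if cv2.contourArea(c)<60: continue
            b=cv2.boxPoints(cv2.minAreaRect(c)); P=onz(n,b,z); M=cv2.moments(c); ce=[M['m10']/M['m00'],M['m01']/M['m00']]
            L=np.linalg.norm(np.diff(P[[0,1,2]],axis=0),axis=1)
            if onz(n,[ce],z)[0,0]<.3 or cv2.contourArea(c)>3000: continue
            print(n,nm,cv2.contourArea(c),np.round(ce,1),onz(n,[ce],z)[0].round(4),"sides mm",(L*1e3).round(),P[:,:2].round(3).tolist())
t=cv2.imread("pics/top0.png")[200:300,220:380]; s=cv2.imread("pics/side0.png")[200:310,280:410]
cv2.imwrite("pics/ct.png",cv2.resize(t,None,fx=5,fy=5,interpolation=2)); cv2.imwrite("pics/cs.png",cv2.resize(s,None,fx=5,fy=5,interpolation=2))
E
```

```text
top orange 185.5 [ 55.5 335.5] [0.3042 0.7025 0.01  ] sides mm [22. 87.] [[0.342, 0.731], [0.349, 0.71], [0.268, 0.678], [0.261, 0.698]]
top orange 271.0 [299.9 269.3] [0.4739 0.0733 0.01  ] sides mm [26. 80.] [[0.491, 0.112], [0.511, 0.095], [0.457, 0.036], [0.438, 0.054]]
top green 84.5 [346.9 225.2] [ 0.5854 -0.0476  0.046 ] sides mm [25. 26.] [[0.599, -0.035], [0.599, -0.061], [0.573, -0.061], [0.573, -0.035]]
side orange 281.5 [381.  291.2] [0.5145 0.2124 0.01  ] sides mm [35. 86.] [[0.529, 0.173], [0.495, 0.163], [0.5, 0.249], [0.533, 0.257]]
side orange 490.0 [325.6 270.6] [0.5873 0.0801 0.01  ] sides mm [ 50. 118.] [[0.61, 0.028], [0.563, 0.011], [0.566, 0.13], [0.611, 0.144]]
side orange 196.5 [360.8 252.9] [0.4766 0.0765 0.01  ] sides mm [73. 32.] [[0.511, 0.09], [0.461, 0.037], [0.441, 0.061], [0.491, 0.113]]
side green 68.0 [299.  231.9] [ 0.5868 -0.0456  0.046 ] sides mm [29. 31.] [[0.59, -0.066], [0.566, -0.05], [0.582, -0.024], [0.606, -0.039]]
```

View pics/ct.png

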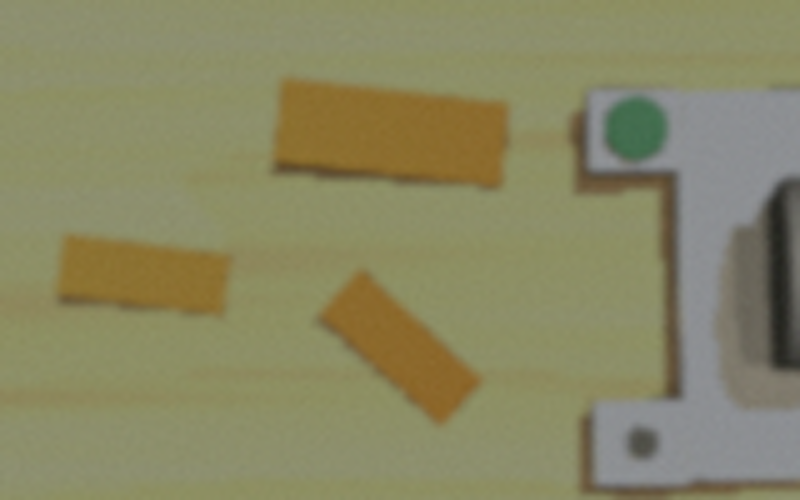

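View pics/cs.png

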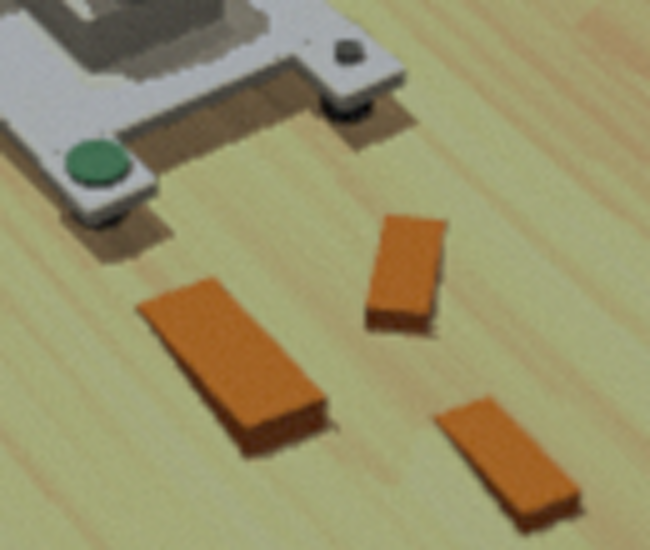

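The wedge at top (298,227), side (325,270), fits: about 118 x 48 mm, while the other two are about 80 x 28 mm. Both crops show its thick butt facing away from the sander and its thin end towards the green pad. Next I measure its corners and the sander's yaw.

```bash
cat > meas.py <<'E'
from h import *
import sys
def shim(n,im,box,lo=(8,110,60),hi=(24,255,255)):
    x0,y0,x1,y1=box; c=im[y0:y1,x0:x1]; big=cv2.resize(c,None,fx=4,fy=4,interpolation=2)
    m=cv2.inRange(cv2.cvtColor(big,cv2.COLOR_BGR2HSV),lo,hi)
    k=max(cv2.findContours(m,cv2.RETR_EXTERNAL,cv2.CHAIN_APPROX_NONE)[0],key=cv2.contourArea)
    h=cv2.convexHull(k); e=cv2.approxPolyDP(h,8,True)[:,0].astype(float)
    return (e+.5)/4-.5+[x0,y0],m
E
python3 - <<'E'
from meas import *
t=cv2.imread("pics/top0.png")
e,m=shim("top",t,(265,205,330,245),(8,130,120)); cv2.imwrite("pics/m.png",m)
print(e.round(1).tolist())
for z in(.023,.003): print(z,onz("top",e,z).round(4)[:,:2].tolist())
s=cv2.imread("pics/side0.png")
e,m=shim("side",s,(302,250,350,295),(6,150,130)); cv2.imwrite("pics/m2.png",m)
print(e.round(1).tolist())
for z in(.023,.003): print(z,onz("side",e,z).round(4)[:,:2].tolist())
# sander: boss/pad & ear
print("pad tri",tri([[346.9,225.2]],[[299,231.9]]))
print("boss", onz("top",[[220+642/5,200+442/5]],.043), onz("side",[[280+349/5,200+49/5]],.043), tri([[220+642/5-.4,200+442/5-.4]],[[280+349/5-.4,200+49/5-.4]]))
# ear/plate outline
hsv=cv2.cvtColor(t,cv2.COLOR_BGR2HSV); w=cv2.inRange(hsv,(0,0,120),(180,70,255))[205:305,330:465]
k=max(cv2.findContours(w,cv2.RETR_EXTERNAL,cv2.CHAIN_APPROX_NONE)[0],key=cv2.contourArea)
r=cv2.minAreaRect(k); b=cv2.boxPoints(r)+[330,205]; print("plate",onz("top",b,.04)[:,:2].round(3).tolist(),r[2])
ap=cv2.approxPolyDP(k,3,True)[:,0]+[330,205]; print(ap.tolist()); print(onz("top",ap,.04)[:,:2].round(3).tolist())
E
```

```text
[[276.1, 216.4], [319.6, 220.1], [319.6, 235.9], [274.9, 231.9]]
0.023 [[0.6114, 0.1351], [0.6014, 0.0217], [0.5602, 0.0217], [0.5707, 0.1381]]
0.003 [[0.6141, 0.1369], [0.604, 0.0216], [0.5621, 0.0216], [0.5728, 0.1399]]
[[307.1, 261.1], [322.4, 255.4], [344.4, 279.1], [328.4, 284.4]]
0.023 [[0.6145, 0.0375], [0.5714, 0.0411], [0.5723, 0.1407], [0.6142, 0.1339]]
0.003 [[0.6042, 0.0197], [0.5602, 0.0234], [0.5611, 0.1249], [0.6039, 0.118]]
pad tri [[ 5.85598120e-01 -4.78814204e-02  4.38398453e-02  1.40336344e-04]]
boss [[ 0.42519407 -0.05052702  0.043     ]] [[ 0.42360094 -0.05002387  0.043     ]] [[ 0.42600388 -0.04912954  0.04610929  0.00063157]]
plate [[0.612, -0.005], [0.612, -0.347], [0.386, -0.34], [0.386, -0.004]] 90.0
[[337, 217], [338, 233], [356, 234], [357, 270], [356, 280], [338, 280], [339, 296], [435, 293], [447, 297], [330, 300], [330, 304], [464, 304], [464, 293], [454, 293], [464, 286], [464, 279], [459, 278], [464, 273], [458, 270], [458, 259], [464, 257], [457, 255], [457, 240], [464, 239], [464, 231], [457, 232], [455, 217]]
[[0.607, -0.023], [0.566, -0.025], [0.563, -0.071], [0.472, -0.073], [0.446, -0.07], [0.446, -0.025], [0.406, -0.027], [0.414, -0.269], [0.404, -0.298], [0.396, -0.004], [0.386, -0.004], [0.386, -0.34], [0.414, -0.341], [0.414, -0.316], [0.431, -0.342], [0.449, -0.342], [0.451, -0.33], [0.464, -0.343], [0.472, -0.328], [0.499, -0.329], [0.504, -0.344], [0.51, -0.327], [0.548, -0.328], [0.55, -0.345], [0.571, -0.346], [0.568, -0.328], [0.607, -0.324]]
```

The orange and pad points agree to about 2 mm across the two views:

| Item | Position | Direction |
|---|---|---|
| Wedge butt, midpoint | (0.592, 0.137) | – |
| Wedge thin end, midpoint | (0.5825, 0.021) | heading about -94.6° |
| Green pad | (0.586, -0.048), z 0.044 (46 mm expected) | – |
| Sander | – | yaw about +1°, so the target heading is -89° |

First I lift, turn and narrow the fingers so both tips bear on the butt.

Call:
{"op": "arm_command", "data": {"slide": [[0,0,-0.008],[0,0,-0.008],[0,0,-0.008],[0,0,-0.008],[0,0,-0.008],[0,0,-0.008],[0,0,-0.008],[0,0,-0.008]], "angular": [[0,0,-7.9],[0,0,-7.9],[0,0,-7.9],[0,0,-7.9],[0,0,-7.9],[0,0,-7.9],[0,0,-7.9],[0,0,-7.9]], "hand": [0.015,0.015,0.015,0.015,0.015,0.015,0.015,0.015]}}

```text
time: 0.9
tool_pos: [0.2512, -0.6216, 0.2952]
tcp_rot: [-2.254, -2.165, -0.011]
wrist_force: [-0.7, 1.3, 0.3]
width: 0.177
```

```bash
cat > g.py <<'E'
from h import *
from scipy.spatial.transform import Rotation as Ro
def rel(target, head=None):
    s=bot.read_state(); R=Ro.from_rotvec(s['tcp_rot']).as_matrix()
    d=R.T@(np.array(target)-s['tool_pos'])
    print("t",round(s['time'],2),"pos",s['tool_pos'].round(4),"F",s['wrist_force'].round(2),"w",round(s['width']*.0854,4))
    print("head(-x)",round(np.degrees(np.arctan2(-R[1,0],-R[0,0])),2),"tilt z",R[:,2].round(4),"tool shift mm",(d*1e3).round(1))
E
python3 -c "
from g import *; rel([.5935,.185,.30])"
```

```text
t 0.9 pos [ 0.2512 -0.6216  0.2952] F [-0.7   1.27  0.29] w 0.0151
head(-x) -92.3 tilt z [-0.0061  0.0167 -0.9998] tool shift mm [819.6 309.7   6.6]
```

Call:
{"op": "arm_command", "data": {"slide": [[0.046,0.018,0],[0.046,0.018,0],[0.046,0.018,0],[0.046,0.018,0],[0.046,0.018,0],[0.046,0.018,0],[0.046,0.018,0],[0.046,0.018,0]], "angular": [[0,0,0],[0,0,0],[0,0,0],[0,0,0],[0,0,0],[0,0,0],[0,0,0],[0,0,0]], "hand": [0.015,0.015,0.015,0.015,0.015,0.015,0.015,0.015]}}

```text
time: 1.7
tool_pos: [0.4079, -0.2572, 0.2954]
tcp_rot: [-2.259, -2.154, -0.011]
wrist_force: [0.7, 0.8, -0.9]
width: 0.176
```

```bash
python3 -c "
from g import *; rel([.5935,.185,.30])"
```

```text
t 1.7 pos [ 0.4079 -0.2572  0.2954] F [ 0.7   0.79 -0.94] w 0.015
head(-x) -92.74 tilt z [-0.0089  0.0195 -0.9998] tool shift mm [450.5 164.3   2.4]
```

Call:
{"op": "arm_command", "data": {"slide": [[0.046,0.017,0],[0.046,0.017,0],[0.046,0.017,0],[0.046,0.017,0],[0.046,0.017,0],[0.046,0.017,0],[0.046,0.017,0],[0.046,0.017,0]], "angular": [[0,0,0],[0,0,0],[0,0,0],[0,0,0],[0,0,0],[0,0,0],[0,0,0],[0,0,0]], "hand": [0.015,0.015,0.015,0.015,0.015,0.015,0.015,0.015]}}

```text
time: 2.5
tool_pos: [0.5593, 0.1131, 0.2987]
tcp_rot: [-2.259, -2.153, -0.009]
wrist_force: [1.0, -0.1, 0.6]
width: 0.183
```

```bash
python3 -c "
from g import *; rel([.5935,.185,.06])"
```

```text
t 2.5 pos [0.5593 0.1131 0.2987] F [ 1.   -0.14  0.62] w 0.0157
head(-x) -92.74 tilt z [-0.0103  0.0187 -0.9998] tool shift mm [ 69.1  33.4 239.6]
```

Call:
{"op": "arm_command", "data": {"slide": [[0.015,0.008,0.005],[0.019,0.009,0.035],[0.019,0.009,0.035],[0.018,0.008,0.035],[0,0,0.035],[0,0,0.035],[0,0,0.035],[0,0,0.02]], "angular": [[-0.1,-0.2,0.3],[-0.1,-0.2,0.3],[-0.1,-0.2,0.3],[-0.1,-0.2,0.3],[-0.1,-0.1,0.3],[-0.1,-0.1,0.3],[0,0,0.2],[0,0,0]], "hand": [0.015,0.015,0.015,0.015,0.015,0.015,0.015,0.015]}}

```text
time: 3.3
tool_pos: [0.6013, 0.197, 0.058]
tcp_rot: [2.3, 2.137, 0.011]
wrist_force: [0.1, -1.0, -0.1]
width: 0.176
```

```bash
python3 - <<'E'
from g import *
rel([.5935,.172,.016])
im=bot.read_camera("side")[:,:,::-1]; cv2.imwrite("pics/s1.png",cv2.resize(im[150:350,200:440],None,fx=3,fy=3))
E
```

```text
t 3.3 pos [0.6013 0.197  0.058 ] F [ 0.09 -1.   -0.11] w 0.015
head(-x) -94.19 tilt z [ 0.0066  0.0032 -1.    ] tool shift mm [-25.7  -6.2  41.9]
```

View pics/s1.png

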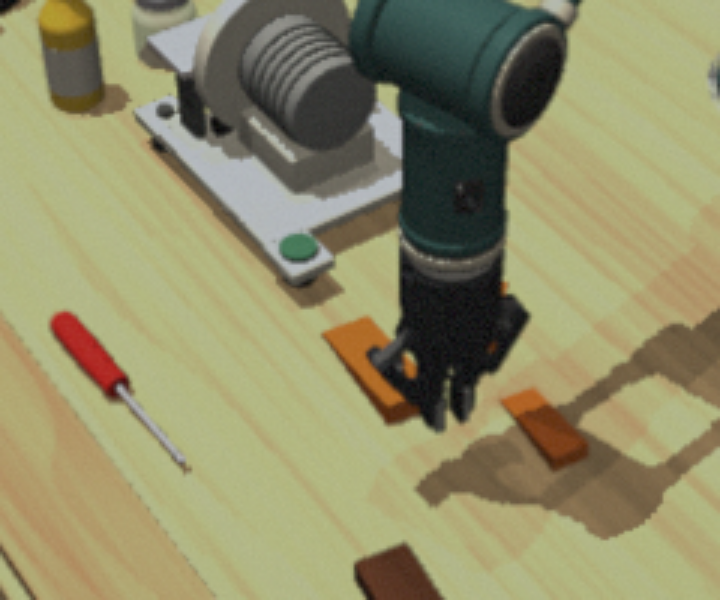

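The arm is behind the butt (about (400,412) in this crop), with the fingers at (450,405) and clear of the small wedge at (545,430). I'll lower and centre it.

Call:
{"op": "arm_command", "data": {"slide": [[-0.006,-0.003,0],[-0.006,-0.003,0.008],[0,0,0.01],[0,0,0.01],[0,0,0.008],[0,0,0.004],[0,0,0],[0,0,0]], "angular": [[0.1,0.2,0.2],[0.1,0.2,0.2],[0,0,0],[0,0,0],[0,0,0],[0,0,0],[0,0,0],[0,0,0]], "hand": [0.015,0.015,0.015,0.015,0.015,0.015,0.015,0.015]}}

```text
time: 4.15
tool_pos: [0.594, 0.1843, 0.0149]
tcp_rot: [-2.306, -2.125, -0.015]
wrist_force: [-0.4, -0.8, 0.5]
width: 0.174
```

```bash
python3 - <<'E'
from g import *
rel([.593,.149,.015])
im=bot.read_camera("top")[:,:,::-1]; cv2.imwrite("pics/t1.png",im);cv2.imwrite("pics/t1c.png",cv2.resize(im[180:300,220:380],None,fx=5,fy=5))
im=bot.read_camera("side")[:,:,::-1]; cv2.imwrite("pics/s2.png",cv2.resize(im[220:330,280:400],None,fx=5,fy=5))
E
```

```text
t 4.15 pos [0.594  0.1843 0.0149] F [-0.38 -0.83  0.53] w 0.0149
head(-x) -94.67 tilt z [ 0.0031  0.0109 -0.9999] tool shift mm [-35.2   1.9  -0.5]
```

View pics/t1c.png

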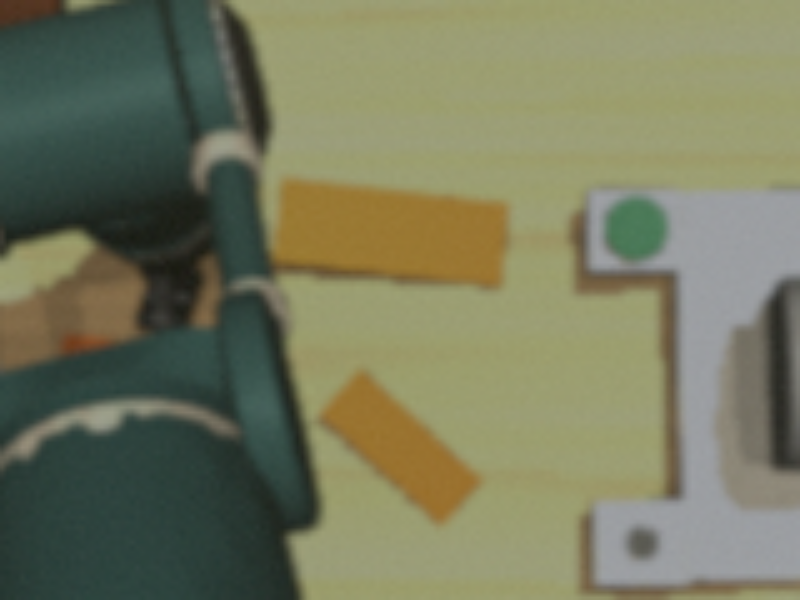

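View pics/s2.png

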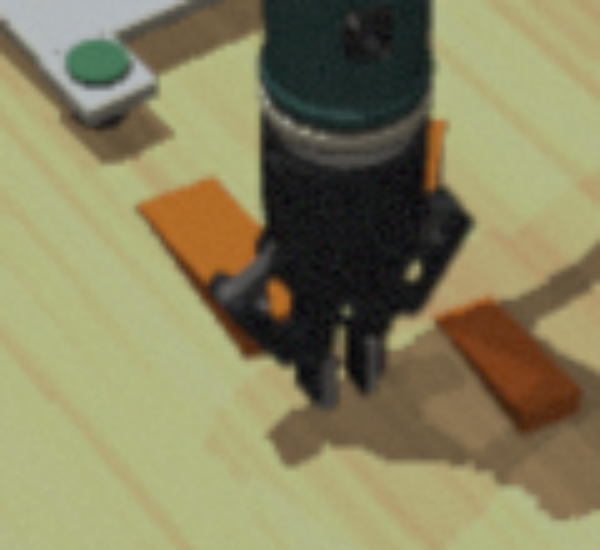

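Fingertips are down behind the butt with no contact force. The top view still shows the wedge's thin end at (505,245) in the crop, pointing at the pad at (635,230). I'll approach until just short of contact.

Call:
{"op": "arm_command", "data": {"slide": [[-0.004,0.001,0],[-0.004,0,0],[-0.004,0,0],[-0.004,0,0],[-0.004,0,0],[-0.004,0,0],[-0.003,0,0],[-0.003,0,0]], "angular": [[0,-0.2,0],[0,-0.2,0],[0,-0.2,0],[0,0,0],[0,0,0],[0,0,0],[0,0,0],[0,0,0]], "hand": [0.015,0.015,0.015,0.015,0.015,0.015,0.015,0.015]}}

```text
time: 5.05
tool_pos: [0.5934, 0.152, 0.0163]
tcp_rot: [2.307, 2.127, 0.005]
wrist_force: [-0.2, -0.6, 0.4]
width: 0.17
```

```bash
python3 - <<'E'
from g import *
rel([.593,.149,.015])
E
```

```text
t 5.05 pos [0.5934 0.152  0.0163] F [-0.18 -0.58  0.4 ] w 0.0145
head(-x) -94.65 tilt z [ 4.6e-03 -1.0e-04 -1.0e+00] tool shift mm [-3.  -0.2  1.3]
```

Call:
{"op": "arm_command", "data": {"slide": [[-0.002,0,0],[-0.002,0,0],[-0.002,0,0],[-0.004,-0.0008,0],[-0.004,-0.0008,0],[-0.004,-0.0008,0],[-0.004,-0.0008,0],[-0.004,-0.0008,0]], "angular": [[0,0,0],[0,0,0],[0,0,0],[0,0,-0.7],[0,0,-0.7],[0,0,-0.7],[0,0,-0.7],[0,0,-0.7]], "hand": [0.015,0.015,0.015,0.015,0.015,0.015,0.015,0.015]}}

```text
time: 5.85
tool_pos: [0.5875, 0.1246, 0.0164]
tcp_rot: [2.236, 2.203, 0.006]
wrist_force: [0.6, 0.4, -0.7]
width: 0.175
```

```bash
cat > look.py <<'E'
from meas import *
from g import rel
import sys
k=sys.argv[1]; rel([.585,.1,.015])
t=cv2.cvtColor(bot.read_camera("top"),cv2.COLOR_RGB2BGR); s=cv2.cvtColor(bot.read_camera("side"),cv2.COLOR_RGB2BGR)
cv2.imwrite(f"pics/top_{k}.png",t);cv2.imwrite(f"pics/side_{k}.png",s)
a=cv2.resize(t[200:300,270:390],None,fx=4,fy=4,interpolation=2); b=cv2.resize(s[190:290,270:350],None,fx=4,fy=4,interpolation=2)
cv2.imwrite(f"pics/c_{k}.png",np.hstack([a,b]))
e,m=shim("top",t,(265,205,375,245),(8,130,100)); print("top px",e.round(1).tolist())
for z in(.023,.003): print(z,onz("top",e,z).round(4)[:,:2].tolist())
h=cv2.cvtColor(t,cv2.COLOR_BGR2HSV)[205:245,330:370]; M=cv2.moments(cv2.inRange(h,(45,70,40),(85,255,255)),True)
if M['m00']>20: u=[[M['m10']/M['m00']+330,M['m01']/M['m00']+205]]; print("pad px",np.round(u,1),onz("top",u,.046)[0].round(4))
E
python3 look.py a
```

```text
t 5.85 pos [0.5875 0.1246 0.0164] F [ 0.58  0.43 -0.7 ] w 0.0149
head(-x) -90.85 tilt z [ 4.8e-03  5.0e-04 -1.0e+00] tool shift mm [-24.6  -2.1   1.4]
top px [[302.1, 218.4], [330.1, 219.1], [330.1, 234.4], [303.1, 235.1]]
0.023 [[0.606, 0.0673], [0.604, -0.0057], [0.5641, -0.0055], [0.5622, 0.0646]]
0.003 [[0.6087, 0.0679], [0.6066, -0.0062], [0.566, -0.0061], [0.5641, 0.0652]]
pad px [[346.8 225.2]] [ 0.5853 -0.0475  0.046 ]
```

View pics/c_a.png

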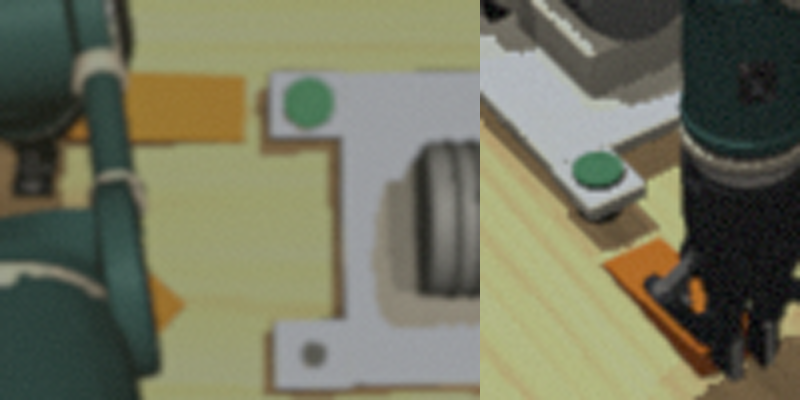

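The wedge turned as planned. Its thin end is at px (330,219–234), x centre 0.586, in line with the pad at px (346.8,225.2), x 0.585. I'll keep pushing with a last small turn.

Call:
{"op": "arm_command", "data": {"slide": [[-0.004,-0.0003,0],[-0.004,-0.0003,0],[-0.004,-0.0003,0],[-0.004,-0.0003,0],[-0.004,0,0],[-0.004,0,0],[-0.004,0,0],[-0.004,0,0]], "angular": [[0,0,-0.4],[0,0,-0.4],[0,0,-0.4],[0,0,-0.3],[0,0,0],[0,0,0],[0,0,0],[0,0,0]], "hand": [0.015,0.015,0.015,0.015,0.015,0.015,0.015,0.015]}}

```text
time: 6.75
tool_pos: [0.5863, 0.0899, 0.0164]
tcp_rot: [2.205, 2.233, 0.006]
wrist_force: [0.6, 0.3, 0.1]
width: 0.18
```

```bash
python3 look.py b
```

```text
t 6.75 pos [0.5863 0.0899 0.0164] F [0.57 0.28 0.09] w 0.0154
head(-x) -89.27 tilt z [ 4.8e-03  5.0e-04 -1.0e+00] tool shift mm [10.1 -1.2  1.4]
top px [[335.6, 218.1], [336.4, 234.9], [320.4, 234.4], [320.1, 217.6]]
0.023 [[0.6066, -0.02], [0.5628, -0.0217], [0.5641, 0.0198], [0.6079, 0.0204]]
0.003 [[0.6092, -0.0208], [0.5647, -0.0226], [0.5661, 0.0196], [0.6106, 0.0202]]
pad px [[346.8 225.1]] [ 0.5855 -0.0475  0.046 ]
```

View pics/c_b.png

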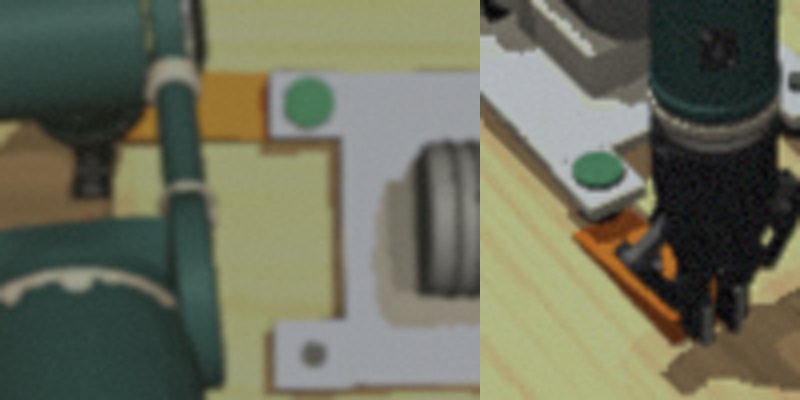

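Call:
{"op": "arm_command", "data": {"slide": [[-0.002,-0.0002,0],[-0.002,-0.0002,0],[-0.002,-0.0002,0],[-0.002,-0.0002,0],[-0.002,-0.0002,0],[-0.002,0,0],[-0.002,0,0],[-0.002,0,0]], "angular": [[0,0,0],[0,0,0],[0,0,0],[0,0,0],[0,0,0],[0,0,0],[0,0,0],[0,0,0]], "hand": [0.015,0.015,0.015,0.015,0.015,0.015,0.015,0.015]}}

```text
time: 7.65
tool_pos: [0.5854, 0.0729, 0.0163]
tcp_rot: [2.205, 2.234, 0.006]
wrist_force: [-0.4, 0.2, 0.1]
width: 0.175
```

```bash
python3 look.py c; python3 -c "
from g import *; rel([0,0,0])"
```

```text
t 7.65 pos [0.5854 0.0729 0.0163] F [-0.4   0.18  0.08] w 0.0149
head(-x) -89.26 tilt z [ 4.8e-03  6.0e-04 -1.0e+00] tool shift mm [27.1 -0.1  1.4]
top px [[335.4, 218.1], [336.9, 235.4], [329.6, 235.1], [328.9, 218.9]]
0.023 [[0.6066, -0.0193], [0.5615, -0.023], [0.5621, -0.0042], [0.6046, -0.0024]]
0.003 [[0.6092, -0.0201], [0.5634, -0.0239], [0.564, -0.0048], [0.6073, -0.0029]]
pad px [[346.7 225.2]] [ 0.5853 -0.0472  0.046 ]
t 7.75 pos [0.5855 0.0727 0.0164] F [-0.44  0.65  0.13] w 0.0153
head(-x) -89.28 tilt z [ 4.8e-03  4.0e-04 -1.0e+00] tool shift mm [ -65.3 -586.4   13.5]
```

View pics/c_c.png

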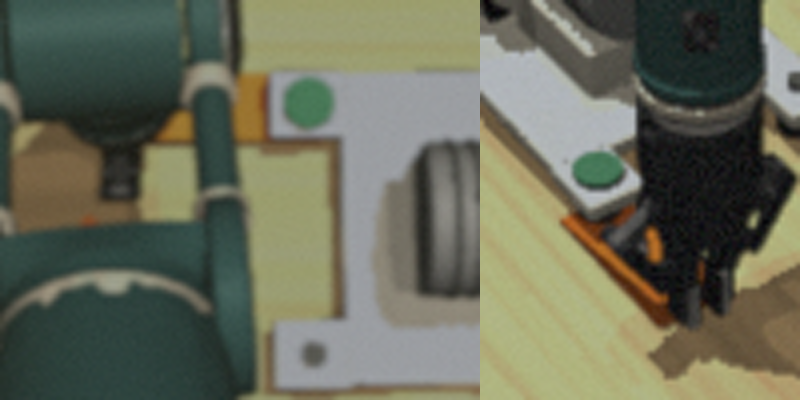

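No jam yet, and the pad hasn't moved. I'll go on at 1 mm per row.

Call:
{"op": "arm_command", "data": {"slide": [[-0.001,0,0],[-0.001,0,0],[-0.001,0,0],[-0.001,0,0],[-0.001,0,0],[-0.001,0,0],[-0.001,0,0],[-0.001,0,0]], "angular": [[0,0,0],[0,0,0],[0,0,0],[0,0,0],[0,0,0],[0,0,0],[0,0,0],[0,0,0]], "hand": [0.015,0.015,0.015,0.015,0.015,0.015,0.015,0.015]}}

```text
time: 8.55
tool_pos: [0.5856, 0.0643, 0.0163]
tcp_rot: [2.205, 2.233, 0.006]
wrist_force: [-1.2, -0.4, -0.9]
width: 0.174
```

```bash
python3 -c "
from g import *; rel([0.5855,0.05,0.015])"
```

```text
t 8.55 pos [0.5856 0.0643 0.0163] F [-1.19 -0.35 -0.9 ] w 0.0148
head(-x) -89.27 tilt z [ 4.8e-03  6.0e-04 -1.0e+00] tool shift mm [-14.3  -0.3   1.3]
```

Call:
{"op": "arm_command", "data": {"slide": [[-0.0005,0,0],[-0.0005,0,0],[-0.0005,0,0],[-0.0005,0,0],[-0.0005,0,0],[-0.0005,0,0],[-0.0005,0,0],[-0.0005,0,0]], "angular": [[0,0,0],[0,0,0],[0,0,0],[0,0,0],[0,0,0],[0,0,0],[0,0,0],[0,0,0]], "hand": [0.015,0.015,0.015,0.015,0.015,0.015,0.015,0.015]}}

```text
time: 9.35
tool_pos: [0.5856, 0.06, 0.0163]
tcp_rot: [2.205, 2.233, 0.006]
wrist_force: [-0.7, 1.2, 0.6]
width: 0.175
```

```bash
python3 look.py d; python3 -c "
from g import *; rel([0,0,0])"
```

```text
t 9.35 pos [0.5856 0.06   0.0163] F [-0.73  1.21  0.56] w 0.0149
head(-x) -89.28 tilt z [ 4.8e-03  8.0e-04 -1.0e+00] tool shift mm [40.  -0.1  1.4]
top px [[323.6, 228.1], [323.4, 235.1], [314.4, 234.4], [318.6, 228.4]]
0.023 [[0.5804, 0.0113], [0.5621, 0.012], [0.5641, 0.0354], [0.5798, 0.0243]]
0.003 [[0.5826, 0.011], [0.5641, 0.0117], [0.5661, 0.0355], [0.582, 0.0242]]
pad px [[339.5 228.2]] [ 0.5777 -0.0289  0.046 ]
t 9.45 pos [0.5856 0.06   0.0163] F [ 1.    0.3  -0.18] w 0.0147
head(-x) -89.27 tilt z [ 4.8e-03  7.0e-04 -1.0e+00] tool shift mm [ -52.6 -586.4   13.5]
```

View pics/c_d.png

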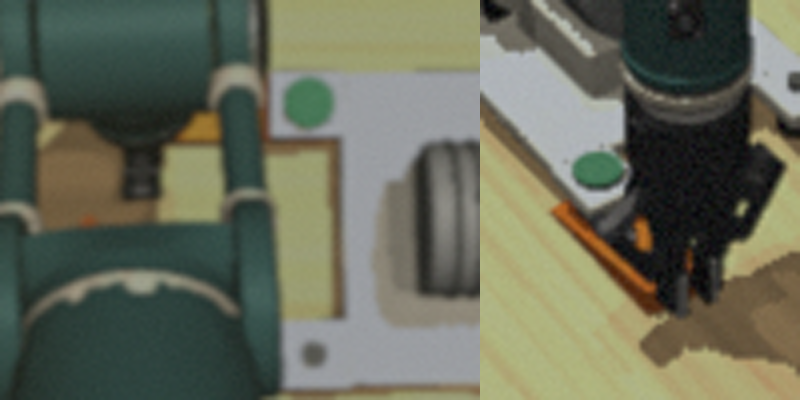

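Call:
{"op": "arm_command", "data": {"slide": [[-0.0005,0,0],[-0.0005,0,0],[-0.0005,0,0],[-0.0005,0,0],[-0.0005,0,0],[-0.0005,0,0],[-0.0005,0,0],[-0.0005,0,0]], "angular": [[0,0,0],[0,0,0],[0,0,0],[0,0,0],[0,0,0],[0,0,0],[0,0,0],[0,0,0]], "hand": [0.015,0.015,0.015,0.015,0.015,0.015,0.015,0.015]}}

```text
time: 10.25
tool_pos: [0.5857, 0.058, 0.0164]
tcp_rot: [2.208, 2.234, 0.01]
wrist_force: [0.6, 5.3, -0.0]
width: 0.179
```

```bash
python3 -c "
from g import *; rel([0.5855,0.05,0.015])"
```

```text
t 10.25 pos [0.5857 0.058  0.0164] F [ 0.55  5.25 -0.04] w 0.0153
head(-x) -89.32 tilt z [ 0.005  0.004 -1.   ] tool shift mm [-8.  -0.3  1.4]
```

The push force has climbed to 5.3 N and the wedge has nearly stopped, so it has jammed. The view just before showed the pad still in place. I'll back off straight and look.

Call:
{"op": "arm_command", "data": {"slide": [[0.002,0,0],[0.004,0,0],[0.008,0,0],[0.015,0,0],[0.02,0,0],[0.02,0,-0.02],[0.02,0,-0.03],[0.02,0,-0.03]], "angular": [[0,0,0],[0,0,0],[0,0,0],[0,0,0],[0,0,0],[0,0,0],[0,0,0],[0,0,0]], "hand": [0.015,0.015,0.015,0.015,0.015,0.015,0.015,0.015]}}

```text
time: 11.05
tool_pos: [0.5787, 0.1692, 0.0921]
tcp_rot: [-2.208, -2.229, 0.012]
wrist_force: [-0.2, -1.0, 0.1]
width: 0.176
```

```bash
python3 look.py e;  python3 - <<'E'
from h import *
s=cv2.imread("pics/side_e.png"); s0=cv2.imread("pics/side0.png")
for i in(s0,s):
    h=cv2.cvtColor(i,cv2.COLOR_BGR2HSV)[215:250,280:320]; M=cv2.moments(cv2.inRange(h,(45,70,40),(85,255,255)),True); print(M['m10']/M['m00']+280,M['m01']/M['m00']+215)
E
```

```text
t 11.05 pos [0.5787 0.1692 0.0921] F [-0.15 -1.    0.05] w 0.015
head(-x) -89.47 tilt z [-0.0079 -0.0026 -1.    ] tool shift mm [-69.1   6.3  77.2]
top px [[311.1, 218.1], [335.6, 218.1], [336.6, 234.6], [311.1, 234.9]]
0.023 [[0.6067, 0.0438], [0.6066, -0.02], [0.5634, -0.0224], [0.5628, 0.0438]]
0.003 [[0.6093, 0.0441], [0.6092, -0.0208], [0.5653, -0.0232], [0.5648, 0.0441]]
pad px [[346.8 225.1]] [ 0.5854 -0.0475  0.046 ]
299.04819277108436 231.95180722891567
299.0 231.90123456790124
```

View pics/c_e.png

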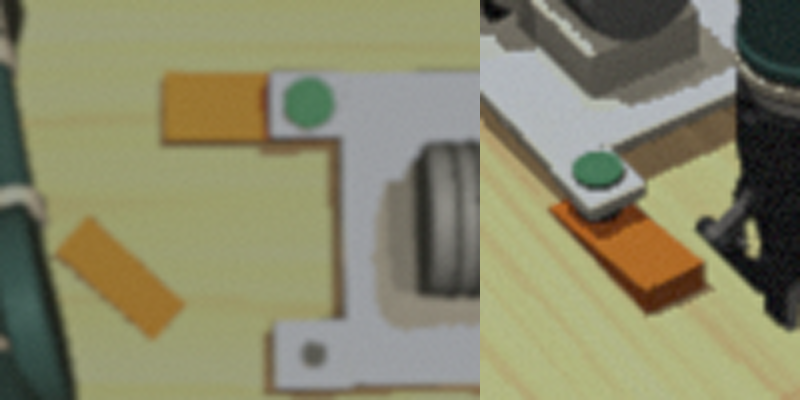

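The wedge is under the foot, centred at x 0.585 against the pad's 0.585. Its butt is at px (311,218–235), and in both views the pad moved less than 0.1 px, so the sander was not shoved. Next: shut the fingers and go above the pad.

Call:
{"op": "arm_command", "data": {"slide": [[0,0,-0.02],[0,0,-0.02],[-0.03,0.001,0],[-0.04,0.001,0],[-0.045,0.002,0],[-0.04,0.002,0],[-0.03,0,0],[-0.015,0,0]], "angular": [[0.1,0.05,0],[0.1,0.05,0],[0.1,0.05,0],[0.1,0,0],[0,0,0],[0,0,0],[0,0,0],[0,0,0]], "hand": [0,0,0,0,0,0,0,0]}}

```text
time: 11.95
tool_pos: [0.5902, -0.0277, 0.1337]
tcp_rot: [-2.19, -2.244, 0.006]
wrist_force: [0.2, 0.5, -0.0]
width: 0.001
```

```bash
python3 -c "
from g import *; rel([0.5855,-0.0475,0.062])"
```

```text
t 11.95 pos [ 0.5902 -0.0277  0.1337] F [ 0.23  0.51 -0.05] w 0.0001
head(-x) -88.63 tilt z [-0.0072  0.0014 -1.    ] tool shift mm [-19.8  -4.6  71.7]
```

Call:
{"op": "arm_command", "data": {"slide": [[-0.01,-0.003,0],[-0.009,-0.002,0.005],[0,0,0.015],[0,0,0.015],[0,0,0.015],[0,0,0.012],[0,0,0.006],[0,0,0]], "angular": [[-0.1,0,0],[-0.1,0,0],[-0.1,0,0],[-0.1,0,0],[0,0,0],[0,0,0],[0,0,0],[0,0,0]], "hand": [0,0,0,0,0,0,0,0]}}

```text
time: 12.75
tool_pos: [0.583, -0.0447, 0.0591]
tcp_rot: [-2.189, -2.247, -0.0]
wrist_force: [-0.0, 0.1, -0.1]
width: -0.001
```

```bash
python3 look.py f; python3 -c "
from g import *; rel([0.5855,-0.0475,0.054])"
```

```text
t 12.75 pos [ 0.583  -0.0447  0.0591] F [-0.04  0.15 -0.08] w -0.0001
head(-x) -88.51 tilt z [-0.0033  0.0033 -1.    ] tool shift mm [144.5   5.9  44.6]
top px [[311.1, 217.9], [322.1, 218.1], [323.9, 224.1], [321.1, 235.4], [310.6, 234.9]]
0.023 [[0.6073, 0.0438], [0.6066, 0.0152], [0.5909, 0.0106], [0.5615, 0.0178], [0.5628, 0.0451]]
0.003 [[0.61, 0.0441], [0.6093, 0.0149], [0.5933, 0.0103], [0.5634, 0.0177], [0.5648, 0.0454]]
pad px [[350.4 213.6]] [ 0.615  -0.0569  0.046 ]
t 12.85 pos [ 0.5839 -0.045   0.0603] F [ 0.46  0.02 -0.04] w 0.0003
head(-x) -88.53 tilt z [-0.0014  0.0031 -1.    ] tool shift mm [-2.6  1.6  6.3]
```

View pics/c_f.png

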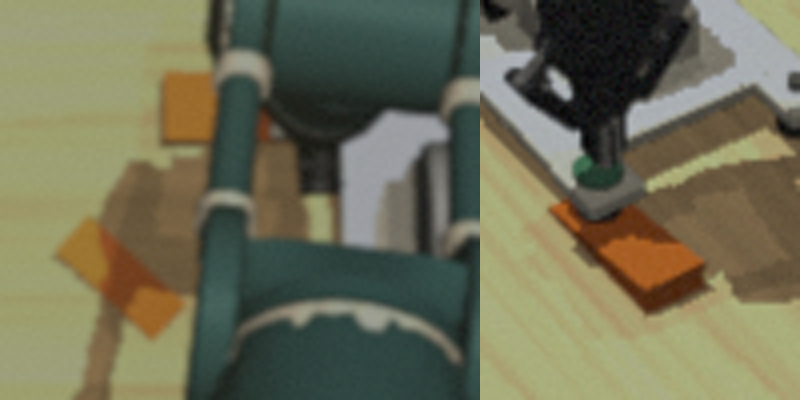

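The closed fingertips are just above the pad (crop (598,170)). I'll press gently.

Call:
{"op": "arm_command", "data": {"slide": [[-0.0025,0.0015,0],[0,0,0.002],[0,0,0.002],[0,0,0.001],[0,0,0.001],[0,0,0.0005],[0,0,0.0005],[0,0,0.0005]], "angular": [[0,0,0],[0,0,0],[0,0,0],[0,0,0],[0,0,0],[0,0,0],[0,0,0],[0,0,0]], "hand": [0,0,0,0,0,0,0,0]}}

```text
time: 13.65
tool_pos: [0.5884, -0.0481, 0.0555]
tcp_rot: [2.192, 2.248, 0.008]
wrist_force: [-0.2, -0.1, 1.0]
width: -0.0
```

```bash
python3 -c "
from g import *; rel([0.5855,-0.0475,0.054])"
```

```text
t 13.65 pos [ 0.5884 -0.0481  0.0555] F [-0.2  -0.14  0.95] w -0.0
head(-x) -88.54 tilt z [ 0.0046  0.0023 -1.    ] tool shift mm [ 0.7 -2.9  1.4]
```

Call:
{"op": "arm_command", "data": {"slide": [[0,-0.0025,0],[0,0,0.0005],[0,0,0.0005],[0,0,0.0005],[0,0,0.0005],[0,0,0.0005],[0,0,0.0005],[0,0,0.0005]], "angular": [[0,0,0],[0,0,0],[0,0,0],[0,0,0],[0,0,0],[0,0,0],[0,0,0],[0,0,0]], "hand": [0,0,0,0,0,0,0,0]}}

```text
time: 14.45
tool_pos: [0.5855, -0.0481, 0.0537]
tcp_rot: [2.192, 2.249, 0.007]
wrist_force: [-2.0, -0.1, 6.2]
width: 0.003
```

```bash
python3 -c "
from g import *; rel([0.5855,-0.0475,0.054])"
```

```text
t 14.45 pos [ 0.5855 -0.0481  0.0537] F [-1.99 -0.12  6.21] w 0.0002
head(-x) -88.53 tilt z [ 0.0038  0.0023 -1.    ] tool shift mm [ 0.6  0.  -0.3]
```

Call:
{"op": "arm_command", "data": {"slide": [[0,0,0.0006],[0,0,0.0006],[0,0,0.0006],[0,0,0.0006],[0,0,0.0006],[0,0,0.0006],[0,0,0.0006],[0,0,0.0006]], "angular": [[0,0,0],[0,0,0],[0,0,0],[0,0,0],[0,0,0],[0,0,0],[0,0,0],[0,0,0]], "hand": [0,0,0,0,0,0,0,0]}}

```text
time: 15.25
tool_pos: [0.5855, -0.0481, 0.0537]
tcp_rot: [2.192, 2.25, 0.006]
wrist_force: [-2.4, 0.2, 5.8]
width: -0.003
```

```bash
python3 look.py g; python3 -c "
from g import *; rel([0.5855,-0.0475,0.054])"
```

```text
t 15.25 pos [ 0.5855 -0.0481  0.0537] F [-2.37  0.17  5.84] w -0.0003
head(-x) -88.51 tilt z [ 0.0031  0.0022 -1.    ] tool shift mm [148.    3.2  39. ]
top px [[311.4, 217.6], [323.9, 218.1], [325.4, 225.6], [322.6, 235.4], [310.6, 234.6]]
0.023 [[0.608, 0.0432], [0.6066, 0.0106], [0.587, 0.0067], [0.5615, 0.0139], [0.5635, 0.0451]]
0.003 [[0.6107, 0.0434], [0.6093, 0.0103], [0.5893, 0.0064], [0.5634, 0.0137], [0.5654, 0.0454]]
pad px [[349.6 215. ]] [ 0.6116 -0.0547  0.046 ]
t 15.35 pos [ 0.5855 -0.0481  0.0537] F [-2.61  0.63  5.83] w -0.0001
head(-x) -88.51 tilt z [ 0.003   0.0022 -1.    ] tool shift mm [ 0.6 -0.  -0.3]
```

View pics/c_g.png

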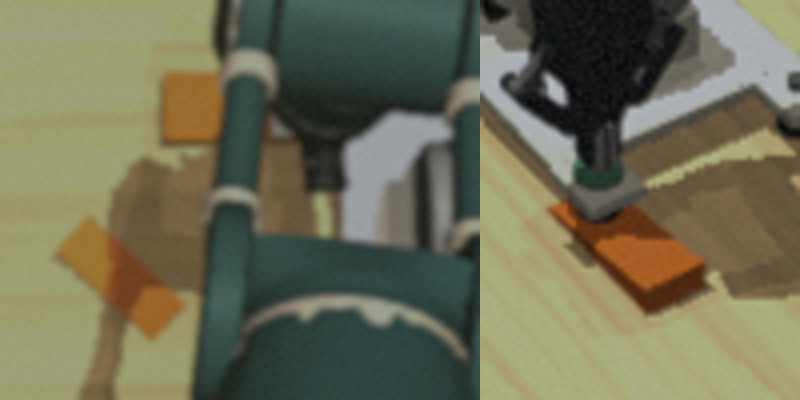

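Call:
{"op": "arm_command", "data": {"slide": [[0,0,0.0008],[0,0,0.001],[0,0,0.0012],[0,0,0.0012],[0,0,0.0012],[0,0,0.0012],[0,0,0.0012],[0,0,0.0012]], "angular": [[0,0,0],[0,0,0],[0,0,0],[0,0,0],[0,0,0],[0,0,0],[0,0,0],[0,0,0]], "hand": [0,0,0,0,0,0,0,0]}}

```text
time: 16.15
tool_pos: [0.5856, -0.0481, 0.0536]
tcp_rot: [-2.192, -2.25, -0.004]
wrist_force: [-5.0, 0.6, 9.3]
width: 0.003
```

```bash
python3 -c "
from g import *; rel([0.5855,-0.0475,0.054])"
```

```text
t 16.15 pos [ 0.5856 -0.0481  0.0536] F [-5.03  0.63  9.29] w 0.0003
head(-x) -88.49 tilt z [ 0.0014  0.0021 -1.    ] tool shift mm [ 0.6 -0.1 -0.4]
```

At 9.3 N the corner held: z went from 0.0537 to 0.0536. I'll let go straight up and move clear.

Call:
{"op": "arm_command", "data": {"slide": [[0,0,-0.001],[0,0,-0.003],[0,0,-0.01],[0,0,-0.02],[0,0,-0.03],[0.01,0,-0.03],[0.03,0,-0.03],[0.04,0,-0.03]], "angular": [[0,0,0],[0,0,0],[0,0,0],[0,0,0],[0,0,0],[0,0,0],[0,0,0],[0,0,0]], "hand": [0,0,0,0,0,0,0,0]}}

```text
time: 16.95
tool_pos: [0.58, 0.0295, 0.2087]
tcp_rot: [-2.194, -2.238, 0.008]
wrist_force: [0.4, -0.0, 0.7]
width: 0.001
```

Call:
{"op": "arm_command", "data": {"slide": [[0.045,0,-0.01],[0.045,0,0],[0.045,0,0],[0.045,0,0],[0.04,0,0],[0.02,0,0],[0,0,0],[0,0,0]], "angular": [[0,0,0],[0,0,0],[0,0,0],[0,0,0],[0,0,0],[0,0,0],[0,0,0],[0,0,0]], "hand": [0,0,0,0,0,0,0,0]}}

```text
time: 17.75
tool_pos: [0.5795, 0.284, 0.2342]
tcp_rot: [2.193, 2.244, 0.022]
wrist_force: [0.3, 0.4, -0.3]
width: -0.001
```

```bash
python3 look.py i; python3 - <<'E'
from h import *
for f in("side0","side_e","side_i"):
    h=cv2.cvtColor(cv2.imread(f"pics/{f}.png"),cv2.COLOR_BGR2HSV)[215:250,280:320]; M=cv2.moments(cv2.inRange(h,(45,70,40),(85,255,255)),True); print(f,M['m10']/M['m00']+280,M['m01']/M['m00']+215)
E
```

```text
t 17.75 pos [0.5795 0.284  0.2342] F [ 0.34  0.39 -0.28] w -0.0001
head(-x) -88.67 tilt z [ 0.0127  0.0072 -0.9999] tool shift mm [-185.6   -1.5  218. ]
top px [[335.9, 218.4], [336.4, 235.1], [310.6, 234.6], [311.6, 217.9]]
0.023 [[0.6059, -0.0206], [0.5621, -0.0217], [0.5635, 0.0451], [0.6073, 0.0425]]
0.003 [[0.6086, -0.0215], [0.564, -0.0226], [0.5654, 0.0454], [0.61, 0.0428]]
pad px [[346.8 225.2]] [ 0.5853 -0.0475  0.046 ]
side0 299.04819277108436 231.95180722891567
side_e 299.0 231.90123456790124
side_i 299.04819277108436 231.95180722891567
```

View pics/c_i.png

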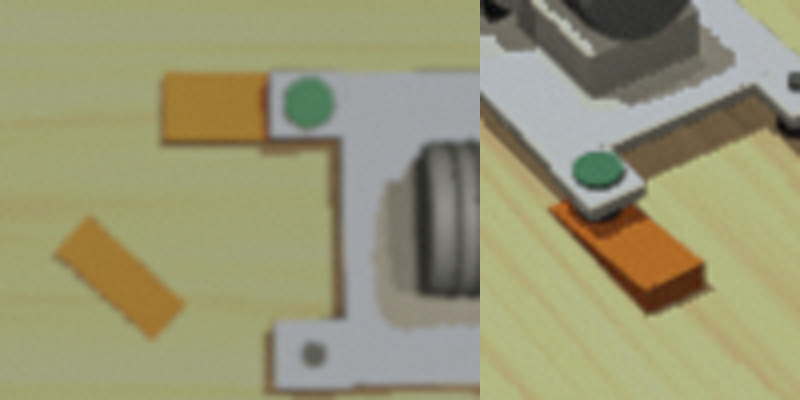

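View pics/top_i.png

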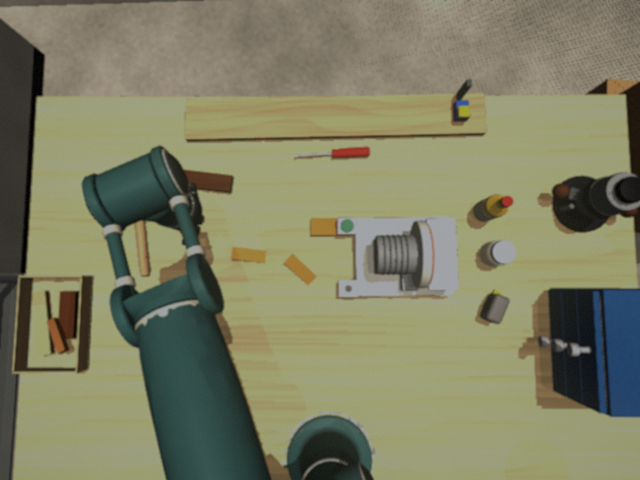

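The wedge (px 311–336 × 218–235) sits under the ear and centred on it. The pad is at (346.8,225.2), the same as at the start, the arm is clear, and the other things are where they were. Handing in.

```bash
python3 -c "
from workcell import bot; print(bot.finish_job())"
```

```text
the job is handed in; nothing more can be done
None
```

I pushed the 120 x 45 mm orange wedge, thin end first, under the middle of the short foot with both fingertips on its butt. It jammed at about 5.3 N. I then pressed the green pad, let go, and handed the job in at about 18 s.

**Last checks:**
- **Alignment:** the wedge's centre line is at x of about 0.585, the same as the pad within about 1 mm, and its heading was about -89.3°.
- **Pad press:** the corner did not give. Between about 6 N and 9.3 N the fingertip height changed by only 0.1 mm, against 2 to 3 N needed to rock it unwedged. A sideways load of about 5 N built up at the fingertips during the press.
- **Sander and other things:** the pad is within about 0.1 px of where it started in both views, so the sander was not shoved or lifted. The other objects look unmoved, though the arm hid the hammer's head in the last top view.

No check failed. Two limits: I did not record the exact height of first contact, so give below about 6 N is ruled out only by the jam force and by the fingertip height at 6 N matching the pad's 46 mm. Wrist force readings carry about 1 N of noise.

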